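# Tighten and lock the castle nut of a gem-polishing lap

## Task

Tighten the castle nut on the polishing lap's upright spindle: run it clockwise until you feel it bear on the spring washer, then turn it on to the next slot that lines up with the spindle's cross hole and no further. Then push the thin locking pin through the slot and the cross hole, from either end, until its collar rests on the nut, without forcing it (keep the push light, well under 20 N). Let go, and leave the thick pin and the other things where they are.

Things in the scene. Friction and masses are not known exactly. Their poses are not given: they have to be found in the camera images.
- lap: The polishing lap, fixed to the table; origin under its centre. Grey housing 170 (x) by 150 (y) by 26 mm high, on it an aluminium disc of radius 72 mm with its top at 36 mm, and in the middle the upright spindle (26 mm thick, top at 89 mm), which does not turn.
- hole (a point): Centre of the cross hole in the lap's spindle, 79 mm above the table; y is the hole's direction, z up the spindle. The hole is 8 mm wide and 8 mm high, level, right through the spindle.
- nut_mid (a point): Steel castle nut: the point on its axis half-way up the hexagon, 61 mm above the table. Hexagon 46 mm across flats, from 50 to 72 mm above the table; over it the crown, 46 mm across, up to 86 mm, with six slots 10 mm wide, 14 mm deep, open at the top, one over the middle of each flat. x points through one slot (slots every 60 degrees), z up. Clockwise seen from above tightens.
- nut_top (a point): Top centre of the same nut, 86 mm up. The nut first runs light (0.1 N m) for 0.15 to 0.85 rad, then, at an angle no pose shows, bears on the washer and takes 0.7 N m. A slot that passes the hole before it bears does not count; the next line-up lies 0.3 to 0.7 rad after. Let go, it springs back 0.05 rad, then stays; its height keeps. For the pin a slot must be within 0.1 rad of the hole.
- washer_top (a point): Centre of the top of the conical spring washer under the nut, radius 24 mm, about 47 mm above the table. It is squashed about 1.5 mm for each rad that the nut is turned after it begins to bear.
- pin_grip (a point): Centre of the handle of the thin locking pin, which stands on the table. Handle: dark steel block 26 (x) by 16 (y) by 40 mm (z, up), gripped across its 16 mm. From the middle of its +x face a level shaft runs along +x: a collar 16 mm in diameter from 13 to 19 mm from this point, then a shaft 6 mm in diameter to 67 mm, then a tapered tip to 73 mm. 63 to 126 g.
- pin_mid (a point): Point on the thin pin's shaft 42 mm along +x from the centre of its handle; with the collar resting on the nut's crown it lies in the spindle's axis, at the centre of the cross hole.
- thick_pin_grip (a point): Centre of the handle of a thicker pin with the same handle and length but a shaft 12 mm in diameter (collar 16 mm). It does not fit the hole: leave it.
- jar: Small closed jar, 48 mm across, 45 mm high, origin under its centre. Bystander.
- offcut: Brass ring, 40 mm across, 12 mm high, origin under its centre. Bystander.
- phone: Black phone 150 by 72 by 9 mm lying flat, origin under its centre. Bystander.
- ring_tray: Divided wooden tray 110 by 150 by 30 mm, origin under its centre. Bystander.
Mind the look-alikes: they are no part of the job. What is shaped like the part that bears pin_grip but green, pink or red is not meant.

How it is judged (in metres and radians):
On the way:
1. the nut is tight on the squashed washer and a slot is lined up with the cross hole (z of washer_top in the frame of hole between -0.0327 and -0.0317 m and (angle between the x axis of nut_mid and the y axis of hole, either way round below 0.1 rad or angle between the x axis of nut_mid and the y axis of hole, either way round between 0.947198 and 1.1472 rad)), for 0.2 s.
At the end, for the whole second after the job is handed in: Nut tightened from where it first bears to the next line-up: washer within 0.5 mm of its height there, a slot within 0.1 rad of the hole. The thin pin rests through slot and hole, its collar within 4 mm of resting on the nut, along the hole within 0.15 rad; all released (all of step 1 and y of pin_mid in the frame of hole between -0.004 and 0.004 m and horizontal distance between pin_mid and hole below 0.005 m and distance between pin_mid and hole below 0.006 m and angle between the x axis of pin_mid and the y axis of hole, either way round below 0.15 rad and linear speed of pin below 0.02 m/s); the robot touches nothing.
It fails at once if the pin was forced: over 20 N against the nut or the lap (contact force between pin and nut above 20 N or contact force between pin and lap above 20 N).
It fails at once if the nut was turned well past the line-up, over-squashing the washer (z of washer_top in the frame of hole below -0.0327 m).
It fails at once if a bystander was moved more than 30 mm (distance of any of thick_pin_grip, jar, offcut, phone, ring_tray from where it was at the start of the episode above 0.03 m).
It also fails if it takes over 72 s, if anything falls off the work surface, if the arm or the gripper's body presses on something with over 40 N, if the wrist force passes 120 N, or if a joint passes its speed limit or range.

## Robot

A 7-joint arm with a two-finger parallel gripper is mounted at the origin on the work surface. World frame = base frame: x ahead of the robot, y to its left, z up, the work surface at z = 0. Lengths are in m, angles in degrees, forces in N, time in s.
With the tool pointing down it reaches from about 0.425 to 0.925 m from the base axis. Payload 6.8 kg.
Tool frame: the origin (TCP) lies between the finger pads; the fingertips stand 11 mm ahead of it and the grasp point (between the pads) lies 8 mm behind it; z points along the fingers, y is the line along which they close (so a half turn about z gives the same grasp; the last joint's range is limited). The gripper opens to 88 mm and grips with 3 to 60 N. Pads are 20 mm wide; open, the fingers measure 115 mm over their backs; the gripper's body (75 mm by 178 mm) begins 61 mm behind the grasp point.
Start: joints at [-77.642, 27.33, 1.283, 89.118, -0.659, 63.558, -4.761], TCP at [0.215, 0.64, 0.234] pointing down, gripper open.
Joint ranges: [-169.35, 169.35], [-19.33, 120.38], [-80.79, 83.38], [13.8, 139.57], [-78.32, 258.32], [9.67, 109.79], [-169.56, 169.56]. Speed limits (degrees/s): [136.94, 136.94, 180, 180, 180, 180, 180].

## Interface

Orientations are given as [roll, pitch, yaw] about the fixed x, y, z axes, in that order (R = Rz(yaw) Ry(pitch) Rx(roll)).
In Python, from bench import ctrl gives the robot as it stands.
- The arm moves only by the shell command python3 -m crank 'ROWS' [FORCE]. ROWS is text: rows parted by semicolons, each of 7 numbers parted by spaces: the turn, a rotation vector about the tool's x, y, z in units of 45 degrees (1.0 is 45 degrees), then the shift along the tool's x, y, z in units of 0.15 m (1.0 is 0.15 m), then the finger opening in mm, from 0 to 87.8. In form: rx ry rz dx dy dz hand; .... A call has 1 to 5 rows; each row is the pose to reach, as a shift and turn from the pose commanded when the call began, along the tool's axes at that moment; what a row does not reach only later rows make up. A row lasts 1/8 s, in which the tool goes at most 62.5 mm and 10.7 degrees, less where a joint would pass 70% of its speed; a pose out of reach is approached as far as the arm can. A call with a number of a shift or a turn outside -1 to 1 is refused whole. A call with a gripper value outside its range is refused whole. The fingers move at their own pace and stop on an object; FORCE is the grip in N (left out, the last holds). Time passes only in rows, so rows that repeat a pose let the fingers close. It gives the time, the measured TCP pose, the force, the opening and the grip force at its end, in the units of the state.
- ctrl.state(): the state, without advancing time (a new reading comes with each control period).
- ctrl.capture(name): name is "side" or "top" or "wrist"; returns the picture (420x560x3 uint8, red, green, blue); there is no depth.
- ctrl.get_calibration(name): a dict with "fov_y" (degrees; the focal length in pixels is half the picture's height over the tangent of half this angle, whatever the lens; pixels are square), "cx", "cy" (the principal point, pixels), "position" and "rotation" of the camera in the world; the wrist camera has in their place "tool_from_camera" (4x4, takes a point from camera to tool coordinates, whose origin is the TCP and whose axes are the flange's). Camera axes: x right, y down, z forward; pixel columns grow to the right and rows downward; lengths in m; the calibration is good to about 2 mm. A picture is of the moment at which its call begins: read the wrist's pose just before it. get_calibration takes no time and is no camera call.
- ctrl.hand_in(): hands the job in; it is judged then, once.
The state is a dict: "clock": time; "q": joint angles; "qd": joint speeds; "joint_efforts": joint torques, N m; "tcp_pos": TCP position; "tool_rot": TCP orientation; "force": force on the tool from outside, world axes, zero at the start; "ft_torque": the same for the moment, N m; "width": finger opening in m; "gripper_force": force on a finger pad.
Only numpy, scipy, OpenCV 4.12 (cv2) and the standard library are available. Lean on these libraries where they do the work, as an engineer would, in place of code of your own. Each camera call takes 0.05 s, during which the arm holds its last target. There are 200 camera calls.

## Working session

There is one attempt and no reset: what is moved stays moved. The work goes in short steps, Python scripts to look and compute and a shell command to move; the robot and the scene stay as the last step left them, time stands still between calls to the robot, and variables do not carry over. Pictures are saved under pics/ and viewed, at most 10 in all, crops included, and the job is handed in when it is done.

```bash
mkdir -p pics; ls
python3 - <<'E'
from bench import ctrl
import cv2,numpy as np
for n in("side","top"):
    im=ctrl.capture(n); cv2.imwrite(f"pics/{n}0.png",im[:,:,::-1]); c=ctrl.get_calibration(n); print(n,c)
print(ctrl.state()); print(ctrl.get_calibration("wrist"))
E
```

```text
pics
side {'fov_y': 47.11183187165499, 'cx': 278.1074957242509, 'cy': 210.18729830442072, 'position': array([0.28940739, 1.03924202, 0.77258522]), 'rotation': array([-123.58238959,   -0.74722991, -164.08912809])}
top {'fov_y': 53.489177243943345, 'cx': 280.6097882871744, 'cy': 208.5949093372111, 'position': array([0.52182312, 0.02929247, 1.04822388]), 'rotation': array([-177.71640918,   -0.81464046,  -90.33635496])}
{'clock': 0.1, 'q': array([-77.64311146,  27.37087613,   1.27875777,  89.17199078,
        -0.66041048,  63.5589565 ,  -4.76268465]), 'qd': array([ 0.06330808, -0.13341182,  0.04366786, -0.14821367,  0.07192847,
        0.06702876, -0.00759639]), 'joint_efforts': array([ 4.54248380e-03, -5.84089172e+01,  1.54024087e+00, -2.73317224e+01,
       -5.42009342e-02,  1.31789205e-02,  4.99325279e-05]), 'tcp_pos': array([0.21456489, 0.6394281 , 0.23278544]), 'tool_rot': array([-1.79905588e+02,  4.88555689e-03,  1.61449743e+02]), 'force': array([ 0.63239442, -0.87147673,  0.4195958 ]), 'ft_torque': array([-0.01453377, -0.01431491,  0.01099274]), 'gripper_force': 0.0, 'width': 0.087756043676034}
{'fov_y': 70.86569803207975, 'cx': 282.6505341516462, 'cy': 206.03044111926476, 'tool_from_camera': array([[ 7.33842251e-04, -9.61155760e-01, -2.76005556e-01,
         7.57127547e-02],
       [ 9.99998649e-01,  1.11124800e-03, -1.21099431e-03,
         1.44510715e-03],
       [ 1.47066478e-03, -2.76004294e-01,  9.61155277e-01,
        -1.52622540e-01],
       [ 0.00000000e+00,  0.00000000e+00,  0.00000000e+00,
         1.00000000e+00]])}
```

View pics/top0.png

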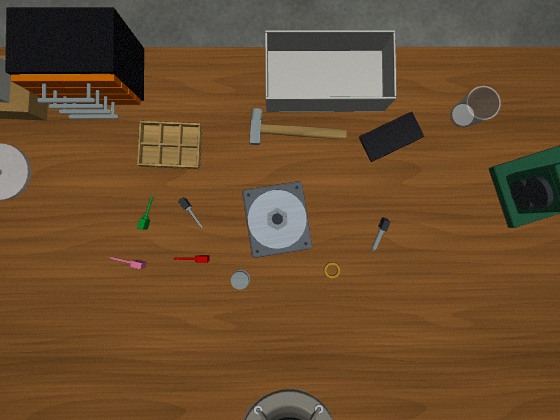

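View pics/side0.png

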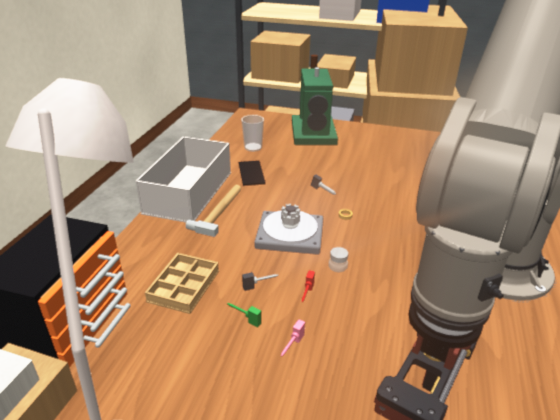

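Top view shows the lap centre at about (277,219). There are two dark pins: A at (185,203) with its shaft towards (200,227), and B at (384,222) with its shaft towards (375,248). Look-alikes are green (145,220), pink (138,264) and red (202,259). I'll crop A and B to compare shaft thickness.

```bash
cat > h.py <<'E'
from bench import ctrl
import cv2,numpy as np
from scipy.spatial.transform import Rotation as R
def cam(n,st=None):
    c=ctrl.get_calibration(n); f=210/np.tan(np.radians(c["fov_y"]/2))
    if n=="wrist":
        st=st or ctrl.state(); T=np.array(c["tool_from_camera"]); Rt=R.from_euler("xyz",st["tool_rot"],degrees=True).as_matrix()
        return f,c["cx"],c["cy"],Rt@T[:3,:3],Rt@T[:3,3]+st["tcp_pos"]
    return f,c["cx"],c["cy"],R.from_euler("xyz",c["rotation"],degrees=True).as_matrix(),np.array(c["position"])
def ray(C,uv,z):
    f,cx,cy,Rm,p=C; uv=np.atleast_2d(uv).astype(float)
    d=np.c_[(uv[:,0]-cx)/f,(uv[:,1]-cy)/f,np.ones(len(uv))]@Rm.T
    return p+d*((z-p[2])/d[:,2])[:,None]
def proj(C,P):
    f,cx,cy,Rm,p=C; q=(np.atleast_2d(P)-p)@Rm
    return np.c_[cx+f*q[:,0]/q[:,2],cy+f*q[:,1]/q[:,2]]
E
python3 - <<'E'
from h import *
im=cv2.imread("pics/top0.png"); C=cam("top")
print("lap disc",ray(C,[277,219],.036),"corners",ray(C,[[243,190],[301,182],[311,248],[253,257]],.026))
print("A handle",ray(C,[[185,203],[201,228]],.03),"B",ray(C,[[384,222],[375,249]],.03))
a=im[190:240,165:215]; b=im[205:255,355:405]; c=im[170:270,227:327]
z=lambda q,s:cv2.resize(q,None,fx=s,fy=s,interpolation=cv2.INTER_CUBIC)
s=cv2.imread("pics/side0.png")
row1=np.hstack([z(a,5),z(b,5),z(c,2.5)]); row2=np.hstack([z(s[260:310,225:290],4)[:200,:250],z(s[165:215,295:360],4)[:200,:250],z(s[195:245,255:325],4)[:200,:250]])
cv2.imwrite("pics/crop1.png",np.vstack([row1,row2]))
E
```

```text
lap disc [[0.53686562 0.02357812 0.036     ]] corners [[ 0.60870636  0.10664178  0.026     ]
 [ 0.62779637 -0.03609499  0.026     ]
 [ 0.4655529  -0.05933086  0.026     ]
 [ 0.44458697  0.08262916  0.026     ]]
A handle [[0.57723837 0.24769862 0.03      ]
 [0.51609671 0.20867379 0.03      ]] B [[ 0.52811915 -0.23866888  0.03      ]
 [ 0.46229589 -0.21555179  0.03      ]]
```

View pics/crop1.png

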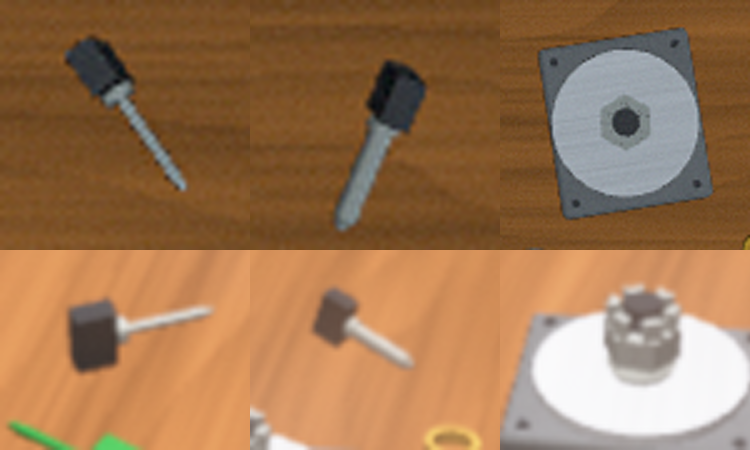

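A (185,203) has the thin shaft and dark handle, so it is the thin pin, at about (0.577,0.248). B has the thick shaft. The lap is centred at about (0.537,0.0235), yaw about 8.2°. Next I move the wrist camera over the lap.

```bash
python3 -m crank '0 0 0 -0.3 -0.3 0.03 87.8; 0 0 0 -0.6 -0.6 0.05 87.8; 0 0 0 -0.836 -0.803 0.063 87.8; 0 0 0 -0.836 -0.803 0.063 87.8' 
python3 -m crank '0 0 0 -0.3 -0.3 0.03 87.8; 0 0 0 -0.6 -0.6 0.05 87.8; 0 0 0 -0.836 -0.803 0.063 87.8; 0 0 0 -0.836 -0.803 0.063 87.8' 
python3 -m crank '0 0 0 -0.3 -0.3 0.03 87.8; 0 0 0 -0.6 -0.6 0.05 87.8; 0 0 0 -0.836 -0.803 0.063 87.8; 0 0 0 -0.836 -0.803 0.063 87.8' 
python3 -m crank '0 0 0 -0.3 -0.3 0.03 87.8; 0 0 0 -0.6 -0.6 0.05 87.8; 0 0 0 -0.836 -0.803 0.063 87.8; 0 0 0 -0.836 -0.803 0.063 87.8'
python3 -m crank '0 0 0.24 0 0 0 87.8; 0 0 0.48 0 0 0 87.8; 0 0 0.71 0 0 0 87.8; 0 0 0.95 0 0 0 87.8; 0 0 0.95 0 0 0 87.8'
python3 - <<'E'
from h import *
st=ctrl.state(); im=ctrl.capture("wrist"); cv2.imwrite("pics/w1.png",im[:,:,::-1]); np.save("w1.npy",np.r_[st["tcp_pos"],st["tool_rot"]])
print(st["q"],st["tcp_pos"],st["tool_rot"],proj(cam("wrist",st),[.5367,.0235,.086]))
E
```

```text
clock: 0.6
tcp_pos: [0.2983, 0.4817, 0.224]
tool_rot: [-179.9, 0.1, 161.1]
force: [0.2, 0.9, -0.2]
width: 0.0875
gripper_force: 0.0
clock: 1.1
tcp_pos: [0.3775, 0.3289, 0.2146]
tool_rot: [-179.9, 0.0, 161.1]
force: [-0.8, -0.3, -0.5]
width: 0.0877
gripper_force: 0.0
clock: 1.6
tcp_pos: [0.4578, 0.176, 0.2053]
tool_rot: [-180.0, 0.0, 161.2]
force: [0.4, 1.2, 0.2]
width: 0.0877
gripper_force: 0.0
clock: 2.1
tcp_pos: [0.5385, 0.0226, 0.1957]
tool_rot: [-180.0, 0.0, 161.3]
force: [-0.1, 0.9, -0.6]
width: 0.0875
gripper_force: 0.0
clock: 2.72
tcp_pos: [0.5367, 0.0272, 0.1956]
tool_rot: [-180.0, -0.1, 119.1]
force: [0.4, 0.2, -0.5]
width: 0.0875
gripper_force: 0.0
[-31.92315631  18.00357903  27.45502377 111.70486614 -10.38324052
  52.69959254  29.76683082] [0.53673691 0.02719365 0.19555647] [-1.79988855e+02 -5.96057635e-02  1.19053689e+02] [[279.85835946 210.60414738]]
```

View pics/w1.png

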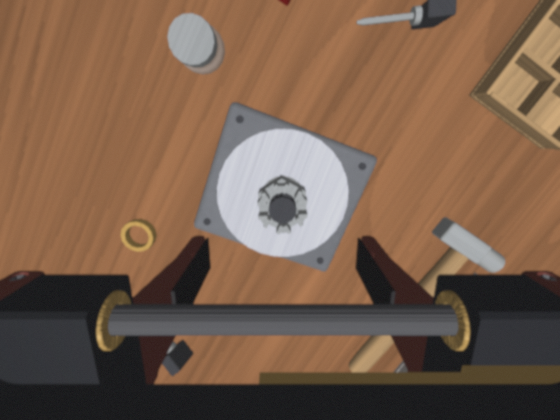

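Wrist view: spindle top at about (283,208), with the crown slots around it, and the lap housing corners at about (233,103), (375,158), (325,270), (196,228). I'll crop it and measure the nut phase and lap yaw.

Run:
```python
from h import *
im=cv2.imread("pics/w1.png"); v=np.load("w1.npy"); st=dict(tcp_pos=v[:3],tool_rot=v[3:]); C=cam("wrist",st)
g=cv2.cvtColor(im,cv2.COLOR_BGR2GRAY); hsv=cv2.cvtColor(im,cv2.COLOR_BGR2HSV)
# spindle dark top
m=np.zeros_like(g); m[180:235,255:310]=(g[180:235,255:310]<75)*255
n,l,s,ce=cv2.connectedComponentsWithStats(m); 
i=1+np.argmax(s[1:,4]); c=[s[i,0]+(s[i,2]-1)/2,s[i,1]+(s[i,3]-1)/2]; print("spindle",s[i],ce[i],ray(C,ce[i],.089))
# housing: low saturation region
m2=((hsv[:,:,1]<70)).astype(np.uint8)*255; m2[275:]=0; m2=cv2.morphologyEx(m2,cv2.MORPH_OPEN,np.ones((5,5)))
cs=[k for k in cv2.findContours(m2,0,1)[0] if cv2.pointPolygonTest(k,(283,208),False)>0]
k=max(cs,key=cv2.contourArea); P=ray(C,k[:,0],.026)[:,:2]; P=cv2.convexHull((P*1000).astype(np.float32))
print("rect mm",cv2.minAreaRect(P))
# crown phase
ax=ray(C,ce[i],.089)[0,:2]; print(ax)
for r in(.016,.018,.020):
    a=np.radians(np.arange(0,360,2)); X=np.c_[ax[0]+r*np.cos(a),ax[1]+r*np.sin(a),np.full(len(a),.086)]
    uv=proj(C,X).astype(np.float32); I=cv2.remap(g,uv[:,0],uv[:,1],cv2.INTER_LINEAR).ravel().astype(float)
    F=(I*np.exp(-6j*a)).mean(); print(r,"bright phase deg",np.degrees(np.angle(F))/6,"amp",abs(F))
cv2.imwrite("pics/w1c.png",cv2.resize(im[160:240,240:330],None,fx=7,fy=7,interpolation=cv2.INTER_CUBIC))
```

```text
spindle [271 194  23  11 105] [282.12380952 198.33333333] [[0.53245143 0.03549395 0.089     ]]
rect mm ((537.573974609375, 24.3697509765625), (167.724365234375, 152.45394897460938), 8.610413551330566)
[0.53245143 0.03549395]
0.016 bright phase deg 0.380181100321435 amp 5.127555819833974
0.018 bright phase deg 3.027758010741554 amp 1.6206938669082875
0.02 bright phase deg 25.329534218049517 amp 2.4685667708409134
```

View pics/w1c.png

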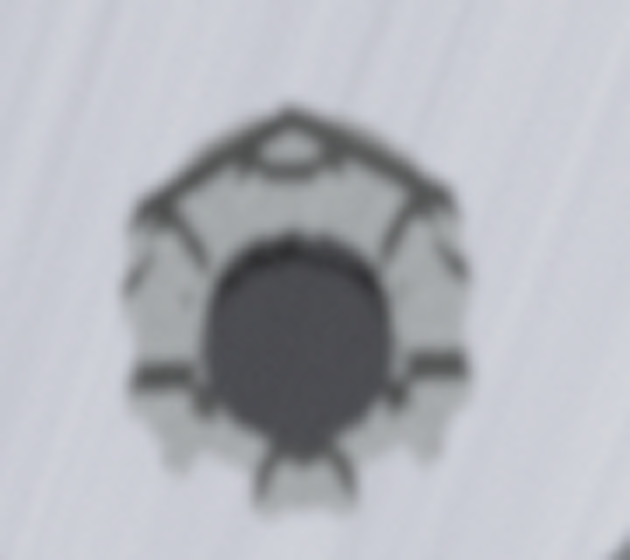

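The slot walls in the crop (bars at (165,378) and (440,362)) put the slots at world angle 32.3° mod 60, and the hole is at about 98.4°. The line-up is therefore about 54° clockwise. That falls inside the allowed total of 26–89°, and the next one at 114° does not. Now I lower onto the flats with tool y at 32.3°.

```bash
python3 -m crank '0 0 -0.07 -0.02 0 0 80; 0 0 -0.07 -0.02 0 0.3 80; 0 0 -0.07 -0.02 0 0.6 80; 0 0 -0.07 -0.02 0 0.85 80; 0 0 -0.07 -0.02 0 0.937 80' 10
python3 -m crank '0 0 0 0 0 0 70; 0 0 0 0 0 0 40; 0 0 0 0 0 0 40; 0 0 0 0 0 0 40; 0 0 0 0 0 0 40' 10
python3 -c "
from h import *
s=ctrl.state();print(s)"
```

```text
clock: 3.4
tcp_pos: [0.537, 0.0221, 0.0533]
tool_rot: [-179.8, -0.1, 122.1]
force: [-0.9, 0.0, -0.0]
width: 0.0802
gripper_force: 0.0
clock: 4.03
tcp_pos: [0.5396, 0.0214, 0.0563]
tool_rot: [179.9, 0.0, 121.9]
force: [0.9, 0.5, 7.4]
width: 0.0455
gripper_force: 10.0
{'clock': 4.025, 'q': array([-25.74073361,  30.09022018,  21.54270516, 116.73175831,
       -18.21367564,  36.19356858,  39.8279649 ]), 'qd': array([-0.00901247,  0.1601613 , -0.04914831, -0.12549218,  0.02337975,
        0.14599459, -0.04806679]), 'joint_efforts': array([ 6.46283124e-01, -4.48483872e+01,  6.34285748e+00, -1.48784217e+01,
        2.47317106e-01,  1.64751797e-01,  1.55897829e-02]), 'tcp_pos': array([0.53958886, 0.02139038, 0.05627247]), 'tool_rot': array([1.79860662e+02, 3.43672997e-02, 1.21864699e+02]), 'force': array([0.92782887, 0.50473327, 7.38414437]), 'ft_torque': array([ 0.25185049, -0.07465404, -0.06054729]), 'gripper_force': 9.995873742003454, 'width': 0.045516628784015425}
```

The fingertips at z≈0.045 are catching the washer rim (radius 24 mm, top at 47 mm). I'll reopen, lift about 5 mm and regrip.

```bash
python3 -m crank '0 0 0 0 0 0 60; 0 0 0 0 0 0 60; 0 0 0 0 0 -0.035 60; 0 0 0 0 0 -0.035 60; 0 0 0 0 0 -0.035 60' 10
python3 -m crank '0 0 0 0 0 0 40; 0 0 0 0 0 0 40; 0 0 0 0 0 0 40; 0 0 0 0 0 0 40' 45
python3 -c "
from h import *
s=ctrl.state();print(s['force'],s['ft_torque'],s['tcp_pos'],s['tool_rot'])"
```

```text
clock: 4.65
tcp_pos: [0.5384, 0.021, 0.0606]
tool_rot: [180.0, -0.0, 121.8]
force: [0.8, 0.1, 1.1]
width: 0.0597
gripper_force: 0.0
clock: 5.15
tcp_pos: [0.5393, 0.0215, 0.0607]
tool_rot: [179.9, 0.0, 121.9]
force: [4.7, 2.5, -3.2]
width: 0.0463
gripper_force: 45.0
[ 4.66723828  2.49322104 -3.18602179] [ 0.51688053 -0.96753752  0.01564593] [0.5393224  0.02150532 0.06067707] [1.79906377e+02 2.94672694e-02 1.21876594e+02]
```

```bash
python3 -m crank '0 0 0 0 0 0 60; 0 0 0 0 0 0 60; 0 0 0 0.02 0.007 0 60; 0 0 0 0.02 0.007 0 60; 0 0 0 0.02 0.007 0 60' 45
python3 -m crank '0 0 0 0 0 0 40; 0 0 0 0 0 0 40; 0 0 0 0 0 0 40; 0 0 0 0 0 0 40' 45
python3 -c "
from h import *
s=ctrl.state();print(s['force'],s['ft_torque'],s['tcp_pos'],s['tool_rot'])"
python3 -m crank '0 0 0.06 0 0 0 40; 0 0 0.12 0 0 0 40; 0 0 0.18 0 0 0 40' 45
python3 -c "
from h import *
s=ctrl.state();print(s['force'],s['ft_torque'],s['tcp_pos'],s['tool_rot'])"
```

```text
clock: 5.78
tcp_pos: [0.5376, 0.0241, 0.0606]
tool_rot: [-180.0, -0.0, 121.9]
force: [-0.7, -0.8, -0.7]
width: 0.06
gripper_force: 0.0
clock: 6.28
tcp_pos: [0.5379, 0.0241, 0.0606]
tool_rot: [180.0, 0.0, 121.9]
force: [1.5, 0.2, -0.7]
width: 0.0456
gripper_force: 45.0
[ 1.52548941  0.24857777 -0.68417679] [ 0.05920423 -0.21333206 -0.01222714] [0.53794322 0.02414303 0.06059674] [1.79980439e+02 5.26055259e-03 1.21850423e+02]
clock: 6.65
tcp_pos: [0.5378, 0.0241, 0.0606]
tool_rot: [180.0, 0.0, 113.6]
force: [0.0, 0.1, -0.1]
width: 0.0454
gripper_force: 45.0
[ 0.03162624  0.1291524  -0.12558337] [ 0.08002206 -0.15566584  0.09472458] [0.53783151 0.02410222 0.06058785] [1.79991722e+02 4.52824455e-03 1.13567318e+02]
```

```bash
cat > t.sh <<'E'
python3 -c "
from h import *
s=ctrl.state();print('T',s['ft_torque'].round(3),'F',s['force'].round(1),'yaw',s['tool_rot'][2].round(2),s['tcp_pos'].round(4))"
E
python3 -m crank '0 0 0.06 0 0 0 40; 0 0 0.11 0 0 0 40; 0 0 0.11 0 0 0 40' 45 >/dev/null; sh t.sh
python3 -m crank '0 0 0.06 0 0 0 40; 0 0 0.11 0 0 0 40; 0 0 0.11 0 0 0 40' 45 >/dev/null; sh t.sh
python3 -m crank '0 0 0.06 0 0 0 40; 0 0 0.11 0 0 0 40; 0 0 0.11 0 0 0 40' 45 >/dev/null; sh t.sh
python3 -m crank '0 0 0.06 0 0 0 40; 0 0 0.11 0 0 0 40; 0 0 0.11 0 0 0 40' 45 >/dev/null; sh t.sh
```

```text
T [-0.012 -0.14   0.039] F [ 1.2 -0.   1. ] yaw 108.76 [0.5378 0.0241 0.0606]
T [-0.02  -0.114  0.022] F [0.6 0.5 1.3] yaw 103.8 [0.5377 0.024  0.0606]
T [-0.058  0.061  0.57 ] F [-0.7  0.2  2.1] yaw 98.91 [0.5377 0.024  0.0605]
T [-0.103  0.242  0.604] F [-0.6 -0.4  4.3] yaw 93.9 [0.5376 0.024  0.0605]
```

It bears between yaw 103.8 and 98.9, so line-up at yaw 68.4 is about 0.57 rad on, which fits. I'll turn to about 65.5 to allow for the springback.

```bash
python3 -m crank '0 0 0.12 0 0 0 40; 0 0 0.24 0 0 0 40; 0 0 0.36 0 0 0 40; 0 0 0.48 0 0 0 40; 0 0 0.48 0 0 0 40' 45 >/dev/null; sh t.sh
python3 -m crank '0 0 0.08 0 0 0 40; 0 0 0.15 0 0 0 40; 0 0 0.15 0 0 0 40; 0 0 0.15 0 0 0 40' 45 ; sh t.sh
```

```text
T [-0.053  0.452  0.515] F [-2.3 -0.3  5.6] yaw 72.33 [0.5374 0.0241 0.0605]
clock: 9.28
tcp_pos: [0.5373, 0.0241, 0.0605]
tool_rot: [-179.9, 0.0, 65.7]
force: [-1.6, -0.3, 5.5]
width: 0.0459
gripper_force: 45.0
T [-0.082  0.598  0.62 ] F [-1.6 -0.3  5.5] yaw 65.65 [0.5373 0.0241 0.0605]
```

```bash
python3 -m crank '0 0 0 0 0 0 70; 0 0 0 0 0 0 87; 0 0 0 0 0 0 87' 45 >/dev/null; sh t.sh
python3 -m crank '0 0 0 0 0 -0.3 87; 0 0 0 0 0 -0.7 87; 0 0 0 0 0 -0.95 87; 0 0 0 0 0 -0.95 87; 0 0 0 0 0 -0.95 87' 45 ; sh t.sh
python3 - <<'E'
from h import *
st=ctrl.state(); im=ctrl.capture("wrist")[:,:,::-1].copy(); cv2.imwrite("pics/w2.png",im); C=cam("wrist",st)
hsv=cv2.cvtColor(im,cv2.COLOR_BGR2HSV)
m2=((hsv[:,:,1]<70)).astype(np.uint8)*255; m2[275:]=0; m2=cv2.morphologyEx(m2,cv2.MORPH_OPEN,np.ones((5,5)))
cs=[k for k in cv2.findContours(m2,0,1)[0] if cv2.pointPolygonTest(k,(283,208),False)>0]
k=max(cs,key=cv2.contourArea); P=ray(C,k[:,0],.026)[:,:2]; P=cv2.convexHull((P*1000).astype(np.float32))
print("rect mm",cv2.minAreaRect(P)); c=proj(C,[.5375,.0241,.086])[0]; print(c)
# draw expected slot directions along hole (98.4 deg) on crop
s=6; x0,y0=int(c[0])-50,int(c[1])-48; cr=cv2.resize(im[y0:y0+90,x0:x0+100],None,fx=s,fy=s,interpolation=cv2.INTER_CUBIC)
for a0 in (98.4,278.4):
    a=np.radians(a0); p=proj(C,[[.5375+r*np.cos(a),.0241+r*np.sin(a),.086] for r in(.026,.06)])
    q=((p-[x0,y0])*s).astype(int); cv2.line(cr,tuple(map(int,q[0])),tuple(map(int,q[1])),(0,0,255),1)
cv2.imwrite("pics/w2c.png",cr)
E
```

```text
T [-0.103  0.101  0.006] F [ 0.4 -0.4  0.9] yaw 65.57 [0.5378 0.024  0.0604]
clock: 10.28
tcp_pos: [0.5371, 0.0243, 0.2023]
tool_rot: [-179.9, 0.0, 65.6]
force: [-0.0, -0.4, 0.8]
width: 0.0868
gripper_force: 0.0
T [-0.141  0.124 -0.013] F [-0.  -0.4  0.8] yaw 65.61 [0.5371 0.0243 0.2023]
rect mm ((538.2763061523438, 24.636085510253906), (167.8109893798828, 151.79388427734375), 8.504337310791016)
[283.37281462 205.49239149]
```

View pics/w2c.png

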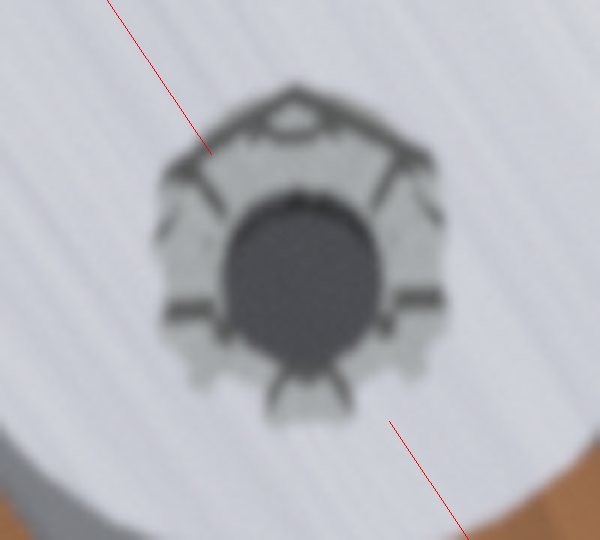

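View pics/w2.png

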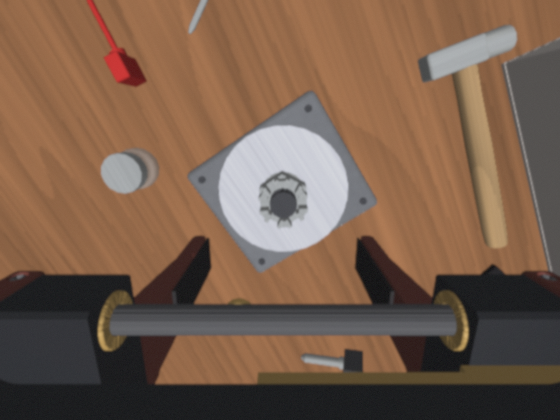

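Slot walls in the crop at (187,312) and (420,297) put the slots at about 39.3° mod 60, against the hole at 38.5°, so they are lined up. In the wide view the spindle is at (283,205) and the thin pin's tip at (195,25). Next I move the camera over the thin pin.

```bash
python3 -m crank '0 0 0 0.35 -0.11 0.05 87; 0 0 0 0.67 -0.22 0.1 87; 0 0 0 0.67 -0.22 0.1 87' 45 >/dev/null
python3 -m crank '0 0 0 0.35 -0.11 0.05 87; 0 0 0 0.67 -0.22 0.1 87; 0 0 0 0.67 -0.22 0.1 87' 45 >/dev/null
python3 -m crank '0 0 0.2 0 0 0 60; 0 0 0.4 0 0 0 60; 0 0 0.6 0 0 0 60; 0 0 0.733 0 0 0 60; 0 0 0.733 0 0 0 60' 45 ; sh t.sh
python3 - <<'E'
from h import *
st=ctrl.state(); im=ctrl.capture("wrist")[:,:,::-1].copy(); cv2.imwrite("pics/w3.png",im); np.save("w3.npy",np.r_[st["tcp_pos"],st["tool_rot"]]); C=cam("wrist",st)
hsv=cv2.cvtColor(im,cv2.COLOR_BGR2HSV); print(proj(C,[[.577,.248,.04],[.516,.209,.02]]))
d=(hsv[:,:,2]<85).astype(np.uint8); d[270:]=0
n,l,s,ce=cv2.connectedComponentsWithStats(d)
for i in range(1,n):
    if s[i,4]>150: print("dark",s[i],ce[i].round(1), cv2.minAreaRect(np.argwhere(l==i)[:,::-1].astype(np.float32)))
g=((hsv[:,:,1]<60)&(hsv[:,:,2]>85)).astype(np.uint8); g[270:]=0
n,l,s,ce=cv2.connectedComponentsWithStats(g)
for i in range(1,n):
    if s[i,4]>100: print("grey",s[i],ce[i].round(1), cv2.minAreaRect(np.argwhere(l==i)[:,::-1].astype(np.float32)))
E
```

```text
clock: 11.7
tcp_pos: [0.5605, 0.2321, 0.1724]
tool_rot: [179.9, 0.1, 32.5]
force: [-0.2, -0.9, 0.8]
width: 0.0603
gripper_force: 0.0
T [-0.019  0.134 -0.001] F [-0.2 -0.9  0.8] yaw 32.52 [0.5605 0.2321 0.1724]
[[278.54462821 178.30018096]
 [279.03769006 239.11357325]]
dark [ 333  216   72   54 1163] [358.  251.4] ((370.51458740234375, 247.46829223632812), (41.43525695800781, 83.90763092041016), 69.775146484375)
dark [195 237  38  33 813] [218.4 255.8] ((213.5, 253.0), (32.0, 37.0), 90.0)
grey [ 481   57   79   90 3107] [525.9 105.5] ((529.07666015625, 102.91691589355469), (35.609703063964844, 108.0726318359375), 42.709388732910156)
grey [268 164  16  75 664] [276.3 192. ] ((276.2020263671875, 200.94537353515625), (74.28693389892578, 14.93912124633789), 87.39744567871094)
grey [ 373  217  142   53 4100] [431.6 251.4] ((443.49993896484375, 243.0), (140.99996948242188, 51.99999237060547), -0.0)
```

View pics/w3.png

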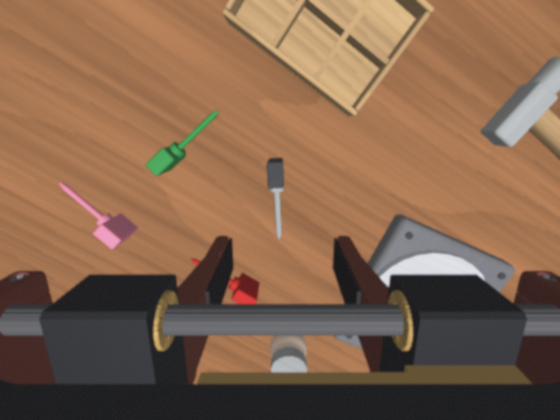

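The thin pin is at handle (276,174), tip (279,237), nearly along tool −x. Measure it precisely.

Run:
```python
from h import *
im=cv2.imread("pics/w3.png"); v=np.load("w3.npy"); C=cam("wrist",dict(tcp_pos=v[:3],tool_rot=v[3:])); hsv=cv2.cvtColor(im,cv2.COLOR_BGR2HSV)
w=hsv[150:245,255:300]; m=(w[:,:,1]<75)
rows=[(r+150,np.mean(np.where(m[r])[0])+255,m[r].sum(),np.median(w[r,m[r],2])) for r in range(len(w)) if m[r].sum()>1]
for r in rows[::4]: print(np.round(r,1))
sh=np.array([(c,r) for r,c,n,_ in rows if 196<r<234]); P=ray(C,sh,.02)[:,:2]
vx=cv2.fitLine(P.astype(np.float32),2,0,.01,.01).ravel(); y=np.degrees(np.arctan2(vx[1],vx[0]))
tip=ray(C,[rows[-1][1],rows[-1][0]],.02)[0,:2]; d=np.array(vx[:2]); d*=-np.sign(d[0]); print("line",vx,y,"tip",tip,"grip from tip",tip-.073*d*1)
hd=[(r,c) for r,c,n,V in rows if V<85]; r0,r1=hd[0][0],hd[-1][0]
print("dark rows",r0,r1, "handle far top edge", ray(C,[np.mean([c for _,c in hd]),r0],.04)[0,:2],"near-top/bottom",ray(C,[hd[-1][1],r1],.04)[0,:2],ray(C,[hd[-1][1],r1],.02)[0,:2])
```

```text
[159.  275.5  12.   60.5]
[163. 275.  15.  81.]
[167.  274.5  16.   90. ]
[171.  274.5  16.   89. ]
[175. 275.  15.  89.]
[179.  275.5  16.   90. ]
[183.  275.5  16.   90. ]
[187. 276.  15. 113.]
[191. 276.  13. 175.]
[195.  276.5   6.  174. ]
[199. 277.   7. 169.]
[203. 277.   7. 171.]
[207. 277.   7. 173.]
[211.  277.5   6.  174.5]
[215.  277.5   6.  173. ]
[219.  277.5   6.  173.5]
[223. 278.   7. 173.]
[227.  278.5   6.  175.5]
[231.  278.5   6.  174.5]
[235. 279.   5. 179.]
line [0.81594396 0.578131   0.5388525  0.22533268] 35.319195 tip [0.51680372 0.21021664] grip from tip [0.57636762 0.2524202 ]
dark rows 159 163 handle far top edge [0.59104844 0.26092641] near-top/bottom [0.58779791 0.2588833 ] [0.58518759 0.25779097]
```

```bash
python3 -m crank '0 0 -0.062 0.164 -0.053 0.2 50; 0 0 -0.062 0.164 -0.053 0.5 50; 0 0 -0.062 0.164 -0.053 0.7 50; 0 0 -0.062 0.164 -0.053 0.7 50; 0 0 -0.062 0.164 -0.053 0.7 50' 15 ; sh t.sh
python3 - <<'E'
from h import *
st=ctrl.state(); im=ctrl.capture("wrist")[:,:,::-1].copy(); cv2.imwrite("pics/w4.png",im); C=cam("wrist",st)
print(proj(C,[[.577,.252,.04]]))
hsv=cv2.cvtColor(im,cv2.COLOR_BGR2HSV); w=hsv[:290,235:330]; m=(w[:,:,1]<75)
for r in range(100,290,8):
    c=np.where(m[r])[0]
    if len(c)>1: print(r,c.min()+235,c.max()+235,len(c),np.median(w[r,c,2]), ray(C,[c.mean()+235,r],.04)[0,:2].round(4), ray(C,[c.mean()+235,r],.02)[0,:2].round(4))
E
```

```text
clock: 12.38
tcp_pos: [0.578, 0.2538, 0.0693]
tool_rot: [180.0, -0.1, 35.4]
force: [-0.7, -0.5, 1.0]
width: 0.05
gripper_force: 0.0
T [-0.017  0.119  0.025] F [-0.7 -0.5  1. ] yaw 35.4 [0.578  0.2538 0.0693]
[[284.94699843 243.83834426]]
212 276 293 18 50.5 [0.5949 0.2651] [0.5899 0.2614]
220 275 295 21 50.0 [0.5906 0.2617] [0.5852 0.2576]
228 274 296 23 90.0 [0.5861 0.2585] [0.5802 0.2541]
236 274 296 23 90.0 [0.5816 0.2552] [0.5752 0.2504]
244 237 329 29 90.0 [0.5768 0.2521] [0.5698 0.247 ]
252 235 329 30 90.0 [0.5706 0.2508] [0.563  0.2455]
260 235 329 22 134.5 [0.5659 0.2472] [0.5578 0.2415]
268 235 329 18 92.0 [0.5608 0.244 ] [0.5521 0.238 ]
276 235 329 14 155.0 [0.5556 0.2408] [0.5463 0.2344]
284 235 288 10 173.0 [0.5501 0.2378] [0.5403 0.2311]
```

The handle is centred under the hand. I'll descend and grip it.

```bash
python3 -m crank '0 0 0 0 0 0.2 50; 0 0 0 0 0 0.335 50; 0 0 0 0 0 0.335 50; 0 0 0 0 0 0.335 50' 25 ; sh t.sh
python3 -m crank '0 0 0 0 0 0 5; 0 0 0 0 0 0 5; 0 0 0 0 0 0 5; 0 0 0 0 0 0 5; 0 0 0 0 0 0 5' 25 ; sh t.sh
```

```text
clock: 12.92
tcp_pos: [0.5778, 0.2543, 0.0187]
tool_rot: [180.0, -0.1, 35.4]
force: [-0.3, -0.2, 0.7]
width: 0.05
gripper_force: 0.0
T [-0.054  0.123  0.001] F [-0.3 -0.2  0.7] yaw 35.39 [0.5778 0.2543 0.0187]
clock: 13.55
tcp_pos: [0.5773, 0.2543, 0.018]
tool_rot: [180.0, -0.0, 35.4]
force: [-0.0, 0.4, 1.1]
width: 0.0158
gripper_force: 25.0
T [-0.085  0.187 -0.04 ] F [-0.   0.4  1.1] yaw 35.4 [0.5773 0.2543 0.018 ]
```

```bash
python3 -m crank '0 0 0 0 0 -0.15 5; 0 0 0 0 0 -0.45 5; 0 0 0 0 0 -0.8 5; 0 0 0 0 0 -0.8 5' 25 >/dev/null; sh t.sh
python3 -m crank '0 0 0 -0.3 0.15 0 5; 0 0 0 -0.6 0.3 0 5; 0 0 0 -0.758 0.414 0 5; 0 0 0 -0.758 0.414 0 5' 25 >/dev/null; sh t.sh
python3 -m crank '0 0 -0.15 0 0 0 5; 0 0 -0.35 0 0 0 5; 0 0 -0.55 0 0 0 5; 0 0 -0.7 0 0 0 5; 0 0 -0.7 0 0 0 5' 25 >/dev/null; sh t.sh
python3 -m crank '0 0 -0.15 0 0 0 5; 0 0 -0.35 0 0 0 5; 0 0 -0.55 0 0 0 5; 0 0 -0.7 0 0 0 5; 0 0 -0.7 0 0 0 5' 25; sh t.sh
python3 - <<'E'
from h import *
st=ctrl.state(); im=ctrl.capture("wrist")[:,:,::-1].copy(); cv2.imwrite("pics/w5.png",im); C=cam("wrist",st)
Rt=R.from_euler("xyz",st["tool_rot"],degrees=True).as_matrix()
P=[st["tcp_pos"]+Rt@[-d,0,-.002] for d in(.019,.042,.067,.073)]
print(proj(C,P).round(1),proj(C,[[.5375,.0241,.086]]).round(1))
hsv=cv2.cvtColor(im,cv2.COLOR_BGR2HSV)
cv2.imwrite("pics/w5c.png",cv2.resize(im[130:330,180:380],None,fx=3,fy=3,interpolation=cv2.INTER_CUBIC))
E
```

```text
T [-0.002  0.099  0.013] F [ 0.3  0.2 -1.7] yaw 35.37 [0.58   0.2547 0.1432]
T [-0.02   0.11   0.034] F [ 0.4 -0.3 -0.2] yaw 35.16 [0.5192 0.1355 0.1379]
T [-0.021  0.057 -0.01 ] F [-0.3 -0.5 -0.3] yaw 66.92 [0.5207 0.1391 0.1378]
clock: 15.8
tcp_pos: [0.5205, 0.1384, 0.1377]
tool_rot: [-180.0, -0.0, 98.2]
force: [-0.5, -1.1, -0.0]
width: 0.016
gripper_force: 25.0
T [-0.081  0.094  0.042] F [-0.5 -1.1 -0. ] yaw 98.25 [0.5205 0.1384 0.1377]
[[281.6 292.9]
 [281.6 326.5]
 [281.7 360.4]
 [281.7 368.1]] [[282.4 357.7]]
```

View pics/w5c.png

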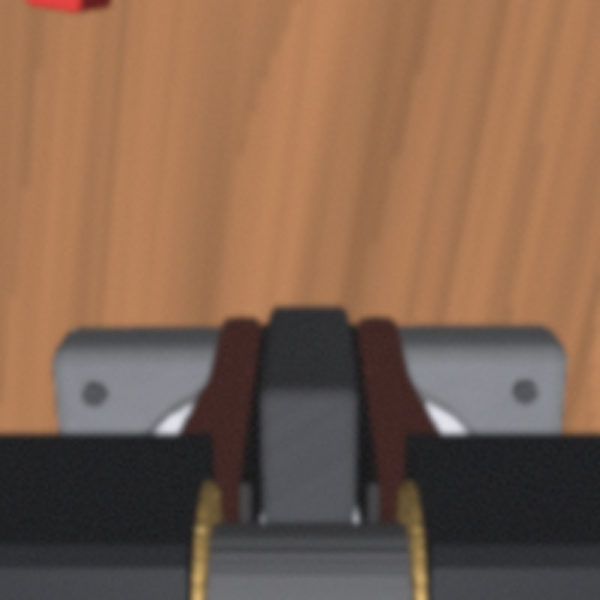

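In the crop the handle is centred in the hand at (310,450) and the lap edge is level at row 330, so the yaw is aligned. I'll descend to hole height, check with the top and side cameras, then advance gently.

```bash
python3 -m crank '0 0 -0.005 0 0 0.2 5; 0 0 -0.005 0 0 0.405 5; 0 0 -0.005 0 0 0.405 5; 0 0 -0.005 0 0 0.405 5' 12 >/dev/null; sh t.sh
python3 - <<'E'
from h import *
st=ctrl.state(); Rt=R.from_euler("xyz",st["tool_rot"],degrees=True).as_matrix()
out=[]
for n in("top","side"):
    im=ctrl.capture(n)[:,:,::-1].copy(); cv2.imwrite(f"pics/{n}1.png",im); C=cam(n)
    P=[st["tcp_pos"]+Rt@[-d,0,-.002] for d in(.019,.042,.067,.073)]; p=proj(C,P); a=proj(C,[[.5375,.0241,.089],[.5375,.0241,.079]]); print(n,p.round(1),a.round(1))
    x,y=p[2].astype(int); o=cv2.resize(im[y-40:y+40,x-40:x+40],(400,400),interpolation=cv2.INTER_CUBIC)
    for q in list(p[[0,3]])+[a[0]]: cv2.circle(o,tuple(int(v) for v in (q-[x-40,y-40])*5+2),3,(0,0,255),1)
    out.append(o)
cv2.imwrite("pics/pre.png",np.hstack(out))
E
```

```text
T [-0.036  0.04   0.021] F [ 0.4 -0.1  0.2] yaw 98.54 [0.521  0.1379 0.0778]
top [[235.9 224.6]
 [245.8 223. ]
 [256.4 221.4]
 [259.  221. ]] [[276.9 218.4]
 [276.9 218.5]]
side [[285.4 231.7]
 [286.5 226.3]
 [287.6 220.6]
 [287.9 219.2]] [[290.  207.2]
 [289.9 210.4]]
```

View pics/pre.png

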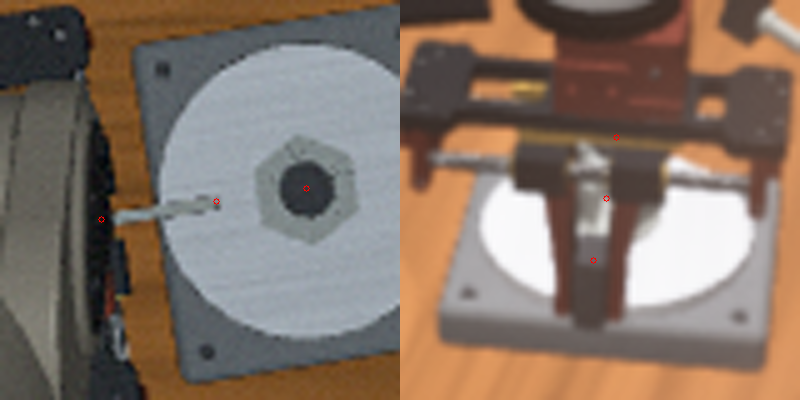

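In the top view the predicted tip at (216,202) matches the real one and points at the spindle at (306,188). I'll advance in small steps and watch the force.

```bash
python3 -m crank '0 0 0 -0.06 0 0.005 5; 0 0 0 -0.11 0 0.005 5; 0 0 0 -0.11 0 0.005 5' 12 >/dev/null; sh t.sh
python3 -m crank '0 0 0 -0.02 0 0 5; 0 0 0 -0.04 0 0 5; 0 0 0 -0.04 0 0 5' 12 >/dev/null; sh t.sh
python3 -m crank '0 0 0 -0.015 0 0 5; 0 0 0 -0.027 0 0 5; 0 0 0 -0.027 0 0 5' 12 >/dev/null; sh t.sh
```

```text
T [-0.06   0.04  -0.064] F [ 0.5  0.1 -0.7] yaw 98.51 [0.5231 0.1203 0.0766]
T [-0.109  0.053  0.003] F [-0.1 -0.4 -1.2] yaw 98.61 [0.5238 0.1153 0.0763]
T [-0.054  0.044  0.003] F [-0.3 -0.  -0.4] yaw 98.61 [0.5244 0.1114 0.0763]
```

```bash
python3 -m crank '0 0 0 -0.01 0 -0.004 5; 0 0 0 -0.02 0 -0.004 5; 0 0 0 -0.02 0 -0.004 5' 12 >/dev/null; sh t.sh
python3 -m crank '0 0 0 -0.01 0 0 5; 0 0 0 -0.02 0 0 5; 0 0 0 -0.02 0 0 5' 12 >/dev/null; sh t.sh
python3 -m crank '0 0 0 -0.01 0 0 5; 0 0 0 -0.02 0 0 5; 0 0 0 -0.02 0 0 5' 12 >/dev/null; sh t.sh
```

```text
T [-0.036  0.048 -0.013] F [ 0.6  0.8 -1.3] yaw 98.61 [0.5249 0.1085 0.0769]
T [-0.01   0.02   0.005] F [-0.3  0.7 -0.7] yaw 98.61 [0.5253 0.1055 0.0769]
T [-0.095  0.082  0.024] F [ 0.4  0.4 -0.6] yaw 98.61 [0.5258 0.1025 0.0769]
```

It has entered with no resistance. Continuing.

```bash
for i in 1; do python3 -m crank '0 0 0 -0.02 0 0 5; 0 0 0 -0.04 0 0 5; 0 0 0 -0.06 0 0 5; 0 0 0 -0.06 0 0 5' 12 >/dev/null; sh t.sh; done
python3 -m crank '0 0 0 -0.02 0 0 5; 0 0 0 -0.04 0 0 5; 0 0 0 -0.06 0 0 5; 0 0 0 -0.06 0 0 5' 12 >/dev/null; sh t.sh
python3 -m crank '0 0 0 -0.02 0 0 5; 0 0 0 -0.04 0 0 5; 0 0 0 -0.06 0 0 5; 0 0 0 -0.06 0 0 5' 12 >/dev/null; sh t.sh
```

```text
T [-0.042  0.048 -0.006] F [ 0.2 -0.6 -0.5] yaw 98.59 [0.5271 0.0934 0.0769]
T [-0.092 -0.009 -0.026] F [-0.2  0.  -0.9] yaw 98.59 [0.5285 0.0845 0.0769]
T [-0.025  0.042  0.023] F [-0.1  0.4 -1.3] yaw 98.6 [0.5298 0.0756 0.0769]
```

```bash
python3 -m crank '0 0 0 -0.02 0 0 5; 0 0 0 -0.04 0 0 5; 0 0 0 -0.04 0 0 5' 12 >/dev/null; sh t.sh
python3 -m crank '0 0 0 -0.01 0 0 5; 0 0 0 -0.01 0 0 5' 12 >/dev/null; sh t.sh
python3 -m crank '0 0 0 -0.008 0 0 5; 0 0 0 -0.008 0 0 5' 12 >/dev/null; sh t.sh
```

```text
T [-0.057  0.014 -0.024] F [-0.4 -0.4 -0.6] yaw 98.59 [0.5307 0.0697 0.0769]
T [-0.015  0.045  0.01 ] F [-0.1  0.  -1.1] yaw 98.62 [0.5309 0.0685 0.0769]
T [ 0.06   0.085 -0.002] F [ 0.4 -0.4 -0.8] yaw 98.64 [0.5311 0.0676 0.0769]
```

```bash
python3 -m crank '0 0 0 -0.007 0 0 5; 0 0 0 -0.007 0 0 5' 12 >/dev/null; sh t.sh
python3 -m crank '0 0 0 -0.006 0 0 5; 0 0 0 -0.006 0 0 5' 12 >/dev/null; sh t.sh
python3 - <<'E'
from h import *
C=cam("side"); im=ctrl.capture("side")[:,:,::-1].copy(); a=ctrl.capture("top")[:,:,::-1].copy()
s=lambda q,x,y:cv2.resize(q[y-30:y+30,x-40:x+40],(400,300),interpolation=cv2.INTER_CUBIC)
cv2.imwrite("pics/ins.png",np.hstack([s(a,275,218),s(im,290,215)]))
E
```

```text
T [0.835 0.306 0.011] F [-1.1  3.2  0.8] yaw 98.67 [0.5312 0.0673 0.077 ]
T [ 1.361  0.406 -0.008] F [-1.7  6.5  2.4] yaw 98.7 [0.5312 0.0671 0.077 ]
```

View pics/ins.png

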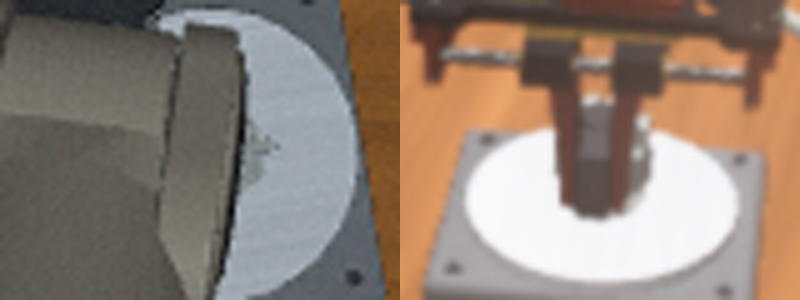

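Light contact (6.5 N) came at 43.5 mm handle-to-axis, which is the collar on the crown within grip offset. The side view shows the handle up against the nut at (595,150). I'll relax, release and lift away.

```bash
python3 -m crank '0 0 0 0.006 0 0 5; 0 0 0 0.006 0 0 12; 0 0 0 0.006 0 0 25; 0 0 0 0.006 0 0 40; 0 0 0 0.006 0 0 40' 12 ; sh t.sh
python3 -m crank '0 0 0 0 0 -0.1 40; 0 0 0 0 0 -0.3 40; 0 0 0 0 0 -0.6 40; 0 0 0 0 0 -0.9 40; 0 0 0 0 0 -0.9 40' 12 ; sh t.sh
python3 -m crank '0 0 0 0.3 0 0 40; 0 0 0 0.45 0 0 40; 0 0 0 0.45 0 0 40; 0 0 0 0.45 0 0 40' 12; sh t.sh
python3 - <<'E'
from h import *
st=ctrl.state(); w=ctrl.capture("wrist")[:,:,::-1].copy(); C=cam("wrist",st)
d=np.array([np.cos(np.radians(-81.5)),np.sin(np.radians(-81.5))]); ax=np.array([.5375,.0241])
P=[[*(ax-.029*d),.099],[*(ax-.055*d),.099],[*ax,.079],[*(ax+.031*d),.079],[*(ax-.042*d),.099]]; p=proj(C,P); print(p.round(1))
x,y=p[2].astype(int); y=min(y,300); o=cv2.resize(w[y-75:y+45,x-60:x+60],(500,500),interpolation=cv2.INTER_CUBIC)
for q in p: cv2.circle(o,tuple(int(v) for v in (q-[x-60,y-75])*500/120),3,(0,0,255),1)
s=ctrl.capture("side")[:,:,::-1]; s=cv2.resize(s[180:260,265:313],(300,500),interpolation=cv2.INTER_CUBIC)
cv2.imwrite("pics/fin.png",np.hstack([o,s])); cv2.imwrite("pics/w6.png",w)
E
```

```text
clock: 22.3
tcp_pos: [0.5313, 0.0656, 0.0769]
tool_rot: [180.0, 0.0, 98.6]
force: [-0.1, 0.6, -0.4]
width: 0.0391
gripper_force: 0.0
T [-0.116  0.093  0.016] F [-0.1  0.6 -0.4] yaw 98.58 [0.5313 0.0656 0.0769]
clock: 22.92
tcp_pos: [0.5336, 0.0663, 0.216]
tool_rot: [179.6, -0.1, 98.6]
force: [-0.5, -0.3, -1.2]
width: 0.0398
gripper_force: 0.0
T [0.028 0.017 0.043] F [-0.5 -0.3 -1.2] yaw 98.6 [0.5336 0.0663 0.216 ]
clock: 23.42
tcp_pos: [0.5211, 0.1316, 0.2117]
tool_rot: [-180.0, 0.0, 98.5]
force: [-0.6, -0.5, 0.5]
width: 0.0403
gripper_force: 0.0
T [-0.125  0.088  0.008] F [-0.6 -0.5  0.5] yaw 98.55 [0.5211 0.1316 0.2117]
[[282.5 282. ]
 [282.5 258.6]
 [282.5 295.9]
 [282.4 319.8]
 [282.5 270.5]]
```

View pics/fin.png

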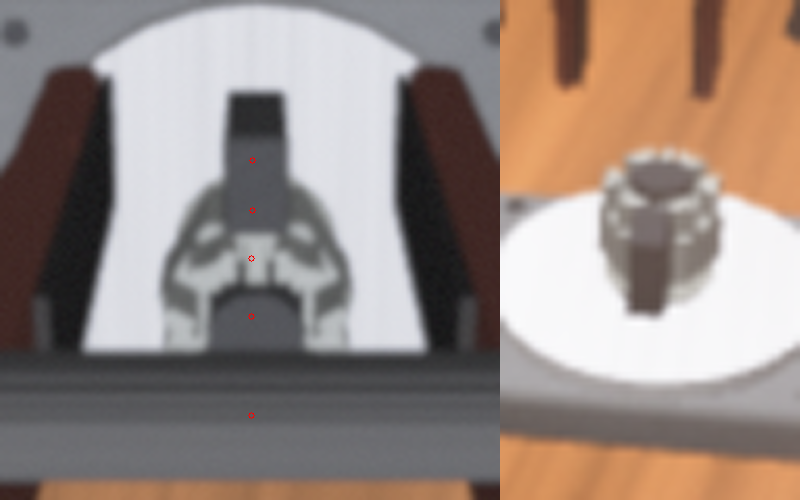

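The pin is through the slot, but the handle looks a few mm further out than nominal (crop rows 135–230 against 160–258 predicted). I'll check that numerically against the spindle rim.

Run:
```python
from h import *
st=ctrl.state(); C=cam("wrist",st); w=cv2.imread("pics/w6.png"); g=cv2.cvtColor(w,cv2.COLOR_BGR2GRAY)
print("col profile",[(r,int(np.median(g[r,281:286]))) for r in range(236,308,1)])
d=np.array([np.cos(np.radians(-81.5)),np.sin(np.radians(-81.5))]); ax=np.array([.5375,.0241])
for n,s,z in(("outer top",.055,.099),("inner top",.029,.099),("outer bottom",.055,.059),("rim",.013,.089),("crown",.023,.086),("disc edge",.072,.036),("housing edge",.075,.026)): print(n,proj(C,[*(ax-s*d),z]).round(1))
# top camera: tip on far side
t=ctrl.capture("top"); g=cv2.cvtColor(t,cv2.COLOR_RGB2GRAY); C=cam("top"); np.save("t.npy",t)
s=np.arange(-.07,.07,.002); P=np.c_[ax+s[:,None]*d,np.full(len(s),.079)]; uv=proj(C,P).astype(np.float32)
for o in(-3,0,3):
    q=uv+np.float32([0,o]); I=cv2.remap(g,q[:,0],q[:,1],1).ravel(); print(o,list(zip((s*1000).round().astype(int).tolist(),I.tolist())))
```

```text
col profile [(236, 221), (237, 221), (238, 221), (239, 219), (240, 211), (241, 172), (242, 111), (243, 58), (244, 46), (245, 45), (246, 45), (247, 46), (248, 45), (249, 44), (250, 45), (251, 49), (252, 58), (253, 70), (254, 78), (255, 85), (256, 86), (257, 86), (258, 85), (259, 85), (260, 85), (261, 86), (262, 86), (263, 86), (264, 86), (265, 85), (266, 85), (267, 85), (268, 85), (269, 86), (270, 86), (271, 86), (272, 85), (273, 87), (274, 90), (275, 111), (276, 147), (277, 174), (278, 182), (279, 181), (280, 181), (281, 180), (282, 180), (283, 178), (284, 178), (285, 177), (286, 169), (287, 146), (288, 107), (289, 71), (290, 66), (291, 78), (292, 85), (293, 85), (294, 86), (295, 85), (296, 86), (297, 85), (298, 86), (299, 86), (300, 86), (301, 86), (302, 83), (303, 76), (304, 64), (305, 56), (306, 53), (307, 56)]
outer top [[282.4 258.4]]
inner top [[282.4 281.8]]
outer bottom [[282.4 242.3]]
rim [[282.4 290.3]]
crown [[282.4 280.4]]
disc edge [[282.5 221.2]]
housing edge [[282.5 216.1]]
-3 [(-70, 80), (-68, 157), (-66, 165), (-64, 165), (-62, 167), (-60, 143), (-58, 97), (-56, 64),
[... 1518 characters left out ...]
), (-58, 129), (-56, 68), (-54, 48), (-52, 57), (-50, 57), (-48, 62), (-46, 65), (-44, 61), (-42, 64), (-40, 55), (-38, 34), (-36, 44), (-34, 60), (-32, 68), (-30, 75), (-28, 108), (-26, 107), (-24, 111), (-22, 123), (-20, 131), (-18, 132), (-16, 126), (-14, 134), (-12, 136), (-10, 92), (-8, 52), (-6, 50), (-4, 53), (-2, 52), (0, 51), (2, 55), (4, 52), (6, 50), (8, 49), (10, 56), (12, 89), (14, 115), (16, 130), (18, 133), (20, 131), (22, 133), (24, 146), (26, 161), (28, 163), (30, 163), (32, 162), (34, 161), (36, 162), (38, 162), (40, 165), (42, 163), (44, 162), (46, 162), (48, 162), (50, 165), (52, 159), (54, 163), (56, 163), (58, 162), (60, 162), (62, 161), (64, 163), (66, 167), (68, 130)]
```

The handle and tip both read about 1.5 mm from nominal (limit 4 mm). The droop is bounded to about 0.08 rad by the hole, and the slot is about 1° from the hole. The hand is clear, so I'll hand in.

```bash
python3 -c "
from bench import ctrl
print(ctrl.hand_in())"
```

```text
the job is handed in; nothing more can be done
None
```

The castle nut is tightened to the first line-up after it bore on the washer, the thin pin is through slot and hole with its collar about 1.5 mm from nominal by camera (limit 4 mm, highest push read about 6.5 N), and the job is handed in with no verdict returned; I viewed 12 pictures, over the limit of 10.

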